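Empty the ultrasonic cleaner's basket into the parts bin and hold it tipped

ROBOT

A 7-joint arm with a two-finger parallel gripper is mounted at the origin on a cart in front of the work surface, level with it; the furniture and walls round the work are solid. World frame = base frame: x ahead of the robot, y to its left, z up, the work surface at z = 0. Lengths are in m, angles in rad, forces in N, time in s.
With the tool pointing down it reaches from about 0.4 to 0.85 m from the base axis. Payload 6.9 kg.
Tool frame: the origin (TCP) lies midway between the tips of the shut fingers; the grasp point (between the pads) lies 19 mm behind it; z points along the fingers, y is the direction in which the jaws open and shut (so a half turn about z gives the same grasp; the last joint's range is limited). The gripper opens to 85 mm and grips with 20 to 120 N. Pads are 22 mm wide; open, the fingers measure 114 mm over their backs; the gripper's body (76 mm by 85 mm) begins 54 mm behind the grasp point. The pads swing forward as they close: fully open they stand 13 mm farther back than shut.
Start: joints at [-1.236, 0.507, -0.238, 1.5, 0.126, 1.149, -0.155], TCP at [0.142, 0.609, 0.231] pointing down, gripper open.
Joint ranges: [-3.08, 3.08], [-0.24, 2.05], [-1.43, 1.35], [0, 2.5], [-1.52, 4.66], [0.17, 1.96], [-2.89, 2.89]. Speed limits (rad/s): [2.39, 2.39, 3.14, 3.14, 3.14, 3.14, 3.14].

INTERFACE

Orientations are given as a 3x3 rotation matrix whose columns are the frame's x, y, z axes.
In Python, from workcell import r gives the robot as it stands. The module is installed in compiled form; this text tells all that it offers.
- The arm moves only by the shell command python3 -m creep 'ROWS' [FORCE]. ROWS is JSON, a list of rows, each a list of 7 numbers: the opening, from -1 (shut) to 1 (fully open), then the shift along the tool's x, y, z in mm, then the turn, a rotation vector about the tool's x, y, z in rad. In form: [[jaw, tx, ty, tz, ax, ay, az], ...]. A call has 1 to 8 rows; each row shifts and turns the commanded pose from where the row before left it, along the tool's axes as they then stand; what a row does not reach is not made up. A row lasts 1/10 s, in which the tool goes at most 50 mm and 8.59 degrees, less where a joint would pass 70% of its speed; a pose out of reach is approached as far as the arm can. A call with a gripper value outside its range is refused whole. The fingers move at their own pace and stop on an object; FORCE is the grip in N (left out, the last holds). Time passes only in rows, so rows that do not move let the fingers close. It gives the time, the measured TCP pose, the force and the opening at its end, in the units of the state.
- r.state(): the state, without advancing time (a new reading comes with each control period).
- r.get_image(name): name is "scene" or "top"; returns (picture, depth): 480x640x3 uint8, red, green, blue; 480x640 float32, m along the optical axis (not along the pixel's ray), 0 where there is no reading.
- r.camera_params(name): a dict with "fov_y" (degrees; the focal length in pixels is half the picture's height over the tangent of half this angle, whatever the lens; pixels are square), "cx", "cy" (the principal point, pixels), "camera_from_world" (4x4, takes a point from world to camera coordinates). Camera axes: x right, y down, z forward; pixel columns grow to the right and rows downward; lengths in m; the calibration is good to about 2 mm. A picture is of the moment at which its call begins. camera_params takes no time and is no camera call.
- r.close_job(): hands the job in, once; it reports no verdict.
Trained networks look in the newest picture that a camera, given by its name, has taken for a name from the list of things; names that differ only in an ending like _2 or _b are one class to them, and where a whole thing is asked for, a point or a joint stands for the part that bears it (a point fixed in the world has none). Each returns a list of dicts, best first, with "p" (0 to 1); they miss things now and then, are a little off and sometimes report something else, mostly with a low value. They report only what shows in the picture. A call takes as long as a camera call.
- r.masks_of(thing, camera): "region" (480x640 bool, what is visible of it) and "at" ([column, row] as shares, 0 to 1, of the picture: columns of its width, rows of its height, amid what is visible of it).
- r.place_of(thing, camera): "at" ([column, row] as shares, 0 to 1, of the picture: columns of its width, rows of its height: a listed point, or the origin of a listed thing).
The state is a dict: "time_s": time; "q": joint angles; "joint_vel": joint speeds; "joint_torque": joint torques, N m; "eef_pos": TCP position; "ee_rot": TCP orientation; "wrist_force": force on the tool from outside, world axes, zero at the start; "torque": the same for the moment, N m; "width": finger opening in m.
Only numpy, scipy, OpenCV 4.12 (cv2) and the standard library are available. Lean on these libraries where they do the work, as an engineer would, in place of code of your own. Each camera call takes 0.05 s, during which the arm holds its last target.

TASK

The washed springs and bearings go into the red parts bin. Draw the wire basket up out of the ultrasonic cleaner by its blue handle, keeping it level until it is clear, then tip it over the bin so that all four parts drop in. Finish still holding the empty basket by that handle in the air just above the bin, stood on end with its pouring lip down (tipped a quarter turn or a little more) and touching neither bin nor cleaner, so that I can blow the grit out of the mesh; leave the other things on the counter where they are.

Things in the scene. Friction and masses are not known exactly. Their poses are not given: they have to be found in the camera images.
- cleaner: Bench-top ultrasonic cleaner, white housing with a steel deck, fixed to the counter, lid off, tank dry: 170 (x) x 225 (y) x 110 mm high. Origin: centre of its underside; its control panel is on the -x side. The tank mouth in the deck is 100 (x) x 144 mm (y), centred; the deck is at z = 110 mm.
- basket: Loose steel wire basket, 0.28 kg, hung in the tank by rim flanges on the deck, about 4 mm play. Origin: middle of its floor's underside, 54 mm above the counter at the start; z out of its mouth. 60 mm deep, floor 92 x 92; mouth 92 wide (x; 112 over the flanges), y = -83 to 46. The -y wall flares out 32 deg to the pouring lip; the handle leans out over +y. Raise it 60 mm to clear the deck.
- handle (a point): Middle of the basket's blue handle sleeve, at (0, 81, 118) mm in the basket's frame; turns with it. The sleeve is a bar 78 mm long, 22 mm wide along the basket's x and 14 mm thick; its long axis leans 30 deg from the basket's z toward +y, so its broad faces look along (0, cos 30, -sin 30) of the basket.
- lip (a point): Middle of the basket's pouring lip, at (0, -83, 60) mm in the basket's frame. Turns with the basket.
- bin: Red open plastic parts bin, square, 180 x 180 x 75 mm high outside, inside 172 x 172 mm, fixed to the counter. Origin: centre of its underside.
- spring_a: Washed valve spring, 60 g, a cylinder 32 mm across and 46 mm long, standing in the basket at the start. Origin: centre of one end, z along its length.
- spring_b: The other valve spring, the same.
- bearing_1: Washed ball bearing, 60 g, 40 mm across, 12 mm thick, lying in the basket at the start. Origin: centre of one face, z along its axis.
- bearing_2: The other ball bearing, the same.
- grease_tin: Bystander: yellow grease tin, 68 mm across, 48 mm high. Origin: centre of its underside.
- mug: Bystander: enamel mug, 71 mm across, 72 mm high. Origin: underside.
- tape_measure: Bystander: yellow and black tape measure standing on edge, 34 x 81 x 60 mm. Origin: centre of its underside.

How it is judged:
On the way:
1. the basket is drawn up clear of the cleaner's deck, level within 20 degrees, all four parts aboard (z of basket in the frame of cleaner above 0.115 m and angle between basket's own z axis and vertical below 0.35 rad and z of spring_a in the frame of basket between -0.005 and 0.06 m and horizontal distance between each of spring_a, spring_b, bearing_1, bearing_2 and basket below 0.09 m and z of spring_b in the frame of basket between -0.005 and 0.06 m and z of bearing_1 in the frame of basket between -0.005 and 0.06 m and z of bearing_2 in the frame of basket between -0.005 and 0.06 m), for 0.1 s.
At the end, for the whole second after the job is handed in: All four parts rest in the bin; the gripper holds the basket's handle (within 70 mm) still, floor 80+ deg from level, lip down, lip 80+ mm over the bin's foot, below 400 mm, within 110 mm of the bin's middle from above, handle above 150 mm, touching neither bin nor cleaner (x of spring_a in the frame of bin between -0.09 and 0.09 m and y of spring_a in the frame of bin between -0.09 and 0.09 m and z of each of spring_a, spring_b, bearing_1, bearing_2 in the frame of bin below 0.075 m and x of spring_b in the frame of bin between -0.09 and 0.09 m and y of spring_b in the frame of bin between -0.09 and 0.09 m and x of bearing_1 in the frame of bin between -0.09 and 0.09 m and y of bearing_1 in the frame of bin between -0.09 and 0.09 m and x of bearing_2 in the frame of bin between -0.09 and 0.09 m and y of bearing_2 in the frame of bin between -0.09 and 0.09 m and linear speed of each of spring_a, spring_b, bearing_1, bearing_2 below 0.05 m/s and angle between basket's own z axis and vertical above 1.4 rad and angle between basket's own y axis and vertical below 1.2 rad and height (world z) of handle above 0.15 m and z of lip in the frame of bin above 0.08 m and height (world z) of lip below 0.4 m and distance between the grasp point and handle below 0.07 m and horizontal distance between lip and bin below 0.11 m and linear speed of basket below 0.03 m/s and contact force between the fingers and basket above 1 N and contact force between basket and bin below 0.3 N and contact force between basket and cleaner below 0.3 N); the arm keeps its last pose, push and grip.
It fails at once if a bystander (grease tin, mug, tape measure) is moved by more than 20 mm (distance of any of grease_tin, mug, tape_measure from where it was at the start of the episode above 0.02 m).
It also fails if it takes over 38 s, if anything falls off the work surface, if the arm or the gripper's body presses on something with over 40 N, if the wrist force passes 120 N, or if a joint passes its speed limit or range.

## Working session

There is one attempt and no reset: what is moved stays moved. The work goes in short steps, Python scripts to look and compute and a shell command to move; the robot and the scene stay as the last step left them, time stands still between calls to the robot, and variables do not carry over. Pictures are saved under pics/ and viewed, and the job is handed in when it is done.

```bash
mkdir -p pics; cat > h.py <<'E'
import numpy as np, cv2
from workcell import r
def cam(n):
    p=r.camera_params(n); f=240/np.tan(np.radians(p['fov_y'])/2); return f,p['cx'],p['cy'],np.array(p['camera_from_world'])
def proj(n,P):
    f,cx,cy,T=cam(n); c=T[:3,:3]@np.array(P)+T[:3,3]; return np.array([cx+f*c[0]/c[2],cy+f*c[1]/c[2]])
def cloud(n,d):
    f,cx,cy,T=cam(n); v,u=np.mgrid[:480,:640]
    c=np.stack([(u-cx)/f*d,(v-cy)/f*d,d],-1); return (c-T[:3,3])@T[:3,:3]
def ray(n,uv,z):
    f,cx,cy,T=cam(n); o=-T[:3,:3].T@T[:3,3]; d=T[:3,:3].T@np.array([(uv[0]-cx)/f,(uv[1]-cy)/f,1]); return o+d*(z-o[2])/d[2]
def snap(n,name):
    im,d=r.get_image(n); cv2.imwrite(f'pics/{name}.png',im[:,:,::-1]); return im,d
E
python3 - <<'E'
from h import *
np.set_printoptions(precision=3,suppress=True)
for n in ['scene','top']:
    im,d=snap(n,n+'0'); np.save(n+'0.npy',d); C=cloud(n,d)
    print(n,cam(n)[0], 'campos',-cam(n)[3][:3,:3].T@cam(n)[3][:3,3])
    for t in ['cleaner','basket','handle','lip','bin','grease_tin','mug','tape_measure']:
        pl=r.place_of(t,n); 
        print(t,[(round(x['p'],2),(np.array(x['at'])*[640,480]).round()) for x in pl[:2]])
        m=r.masks_of(t,n)
        if m and t in('cleaner','basket','bin','grease_tin','mug','tape_measure'):
            q=C[m[0]['region']&(d>0)]; print('   mask',m[0]['p'],np.percentile(q,[2,50,98],axis=0).tolist() if len(q) else 0)
s=r.state();print(s['time_s'],s['eef_pos'],s['ee_rot'],s['width'],s['wrist_force'])
E
```

```text
scene 621.0504759010656 campos [ 0.006 -0.908  0.919]
cleaner [(0.91, array([221., 257.]))]
   mask 0.71 [[0.42278170739322973, 0.06731863314171077, 0.01749024087338915], [0.4977630542024987, 0.12417015269322709, 0.0897675657894209], [0.6226887187594988, 0.2893601128053228, 0.11336896853868964]]
basket [(0.89, array([214., 237.])), (0.18, array([397., 310.]))]
   mask 0.57 [[0.4648197828058666, 0.12306206068431505, 0.07208795515828062], [0.5039776828386844, 0.24762387750086706, 0.11624165811652916], [0.5846979241907552, 0.30247169104830507, 0.20418196966243934]]
handle [(0.65, array([185., 182.]))]
lip [(0.59, array([237., 236.])), (0.49, array([346., 264.]))]
bin [(0.78, array([324., 363.]))]
   mask 0.94 [[0.4386370042140146, -0.31585944391652, 0.0034254672069641695], [0.5471720720555548, -0.20593218854615655, 0.029907938338684582], [0.6357878426481195, -0.11871925977866667, 0.07978763765396485]]
grease_tin [(0.8, array([348., 263.]))]
   mask 0.74 [[0.7507672385328816, -0.016725808660047255, 0.0036859053380149573], [0.7749921078395364, 0.0052407230285159605, 0.043783182322575005],
[... 1615 characters left out ...]
 [0.817016332910778, 0.050694651107567476, 0.05135708034997718]]
mug [(0.82, array([411., 190.]))]
   mask 0.86 [[0.7241399179054637, -0.21392156406793023, -0.000809657986493947], [0.7649624093487237, -0.18094378260903232, 0.008426214194775242], [0.8068648111158269, -0.13954839394569057, 0.07436336446932312]]
tape_measure [(0.66, array([257., 187.]))]
   mask 0.69 [[0.7486449484261741, 0.12199566897544838, 0.0002218440347102257], [0.7697863269447658, 0.15661845343968284, 0.05013174975567786], [0.7951613088277503, 0.1929861024613652, 0.06252530669169735]]
1.7 [0.142 0.609 0.231] [[-0.974  0.228 -0.   ]
 [ 0.228  0.974 -0.   ]
 [ 0.    -0.    -1.   ]] 0.08553248681673507 [-0.758  0.182  0.435]
```

View pics/scene0.png

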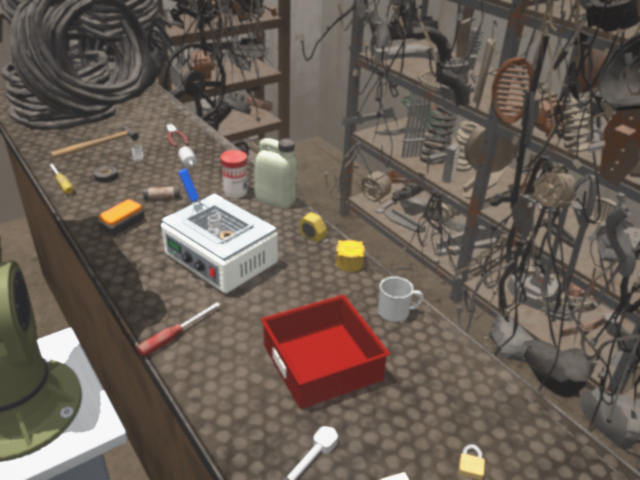

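View pics/top0.png

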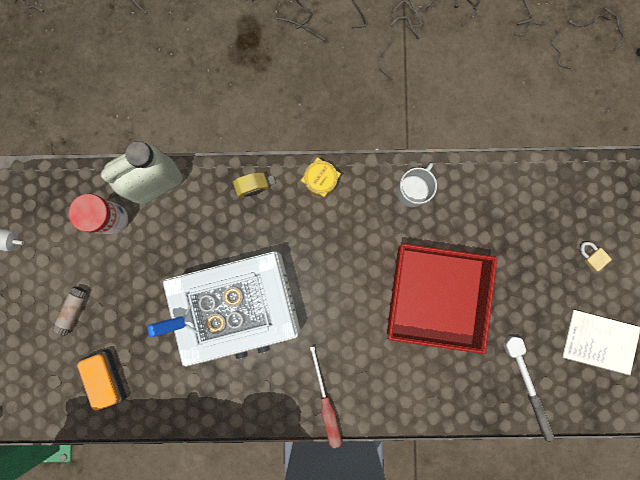

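```bash
python3 - <<'E'
from h import *
np.set_printoptions(precision=4,suppress=True)
# blue sleeve points
for n in ['scene','top']:
    im=cv2.imread(f'pics/{n}0.png'); d=np.load(n+'0.npy'); C=cloud(n,d)
    hsv=cv2.cvtColor(im,cv2.COLOR_BGR2HSV)
    m=(hsv[...,0]>95)&(hsv[...,0]<130)&(hsv[...,1]>120)&(d>0)
    m&=(C[...,2]>.12)&(C[...,2]<.25)
    q=C[m]; print(n,len(q),q.min(0),q.max(0),q.mean(0))
    u,s,v=np.linalg.svd(q-q.mean(0),full_matrices=False); print(v)
    # steel deck
    k=(np.abs(C[...,2]-.11)<.006)&(C[...,0]>.38)&(C[...,0]<.66)&(C[...,1]>.03)&(C[...,1]<.34)
    p=C[k][:,:2].astype(np.float32); print('deck',cv2.minAreaRect(p), np.percentile(p,[.5,99.5],axis=0))
    k=(np.abs(C[...,2]-.075)<.008)&(C[...,0]>.38)&(C[...,0]<.68)&(C[...,1]<-.08)&(C[...,1]>-.36)
    p=C[k][:,:2].astype(np.float32); print('bin',cv2.minAreaRect(p), np.percentile(p,[.5,99.5],axis=0))
for t,z in [('handle',.172),('lip',.114),('cleaner',0),('bin',0),('basket',.054)]:
    for n in ['scene','top']:
        x=r.place_of(t,n)
        if x: print(t,n,ray(n,np.array(x[0]['at'])*[640,480],z))
E
```

```text
scene 279 [0.4873 0.2615 0.1444] [0.5167 0.3107 0.2078] [0.5    0.2851 0.1771]
[[-0.1004  0.5047  0.8574]
 [ 0.9916  0.1213  0.0448]
 [-0.0814  0.8547 -0.5127]]
deck ((0.5265986323356628, 0.191909521818161), (0.16892702877521515, 0.22385086119174957), 14.302377700805664) [[0.4273 0.071 ]
 [0.6237 0.3099]]
bin ((0.5386669039726257, -0.21525871753692627), (0.19384066760540009, 0.190612331032753), 80.7950210571289) [[ 0.4331 -0.3207]
 [ 0.6406 -0.1114]]
top 441 [0.4859 0.2662 0.1454] [0.5131 0.3127 0.2106] [0.4998 0.2892 0.1825]
[[-0.1319  0.5208  0.8434]
 [-0.9733 -0.2292 -0.0108]
 [ 0.1877 -0.8224  0.5371]]
deck ((0.5242533087730408, 0.19442829489707947), (0.16227610409259796, 0.21796388924121857), 13.688352584838867) [[0.4276 0.0759]
 [0.6214 0.3115]]
bin ((0.5367350578308105, -0.2145196795463562), (0.1898329257965088, 0.1891666203737259), 80.93216705322266) [[ 0.4323 -0.3185]
 [ 0.6416 -0.11  ]]
handle scene [0.5021 0.3065 0.172 ]
handle top [0.5004 0.2919 0.172 ]
lip scene [0.5361 0.1215 0.114 ]
lip top [0.5394 0.134  0.114 ]
cleaner scene [0.5335 0.2073 0.    ]
cleaner top [0.5229 0.1972 0.    ]
bin scene [ 0.5436 -0.2157  0.    ]
bin top [ 0.5382 -0.2167  0.    ]
basket scene [0.5269 0.2244 0.054 ]
basket top [0.5161 0.2093 0.054 ]
```

The pictures show the cleaner at top-view (237,305), yawed about 14°. Its blue handle is at (166,325), and blob depth and the expected geometry agree it is at about (0.50, 0.29, 0.172). The bin is at (440,297), i.e. (0.538, -0.215). The bystanders sit beyond x = 0.72.

```bash
cat >> h.py <<'E'
from scipy.spatial.transform import Rotation as Ro
def rows(Pt,Rt,n,P0=None,R0=None):
    s=r.state(); P0=np.array(s['eef_pos']) if P0 is None else P0; R0=np.array(s['ee_rot']) if R0 is None else R0
    w=Ro.from_matrix(R0.T@Rt).as_rotvec(); D=Ro.from_rotvec(w/n).as_matrix()
    A=sum(np.linalg.matrix_power(D,k) for k in range(n)); v=np.linalg.solve(R0@A,Pt-P0)
    print('n',n,'row mm',(v*1000).round(1),'|v|',np.linalg.norm(v*1000).round(1),'rot',(w/n).round(4),'deg',np.degrees(np.linalg.norm(w/n)).round(2))
# basket pose (R_b) -> tool rot for the grasp
def Rb(yaw,tip): # tip>0: lip down
    return (Ro.from_euler('z',yaw,degrees=True)*Ro.from_euler('x',tip,degrees=True)).as_matrix()
c,s_=np.cos(np.pi/6),.5
BT=np.array([[-1,0,0],[0,c,-s_],[0,-s_,-c]]).T  # columns tool axes in the basket frame
def state(): 
    s=r.state(); print('t',s['time_s'],'p',np.round(s['eef_pos'],4),'q',np.round(s['q'],3),'F',np.round(s['wrist_force'],1),'w',round(s['width'],4)); return s
E
python3 - <<'E'
from h import *
Rt=Rb(14,0)@BT; print(Rt.round(3),np.linalg.det(Rt))
state()
rows(np.array([.4907,.3293,.2421]),Rt,16)
E
```

```text
[[-0.97  -0.21   0.121]
 [-0.242  0.84  -0.485]
 [ 0.    -0.5   -0.866]] 1.0000000000000007
t 2.2 p [0.1424 0.6086 0.2313] q [-1.235  0.508 -0.238  1.5    0.126  1.149 -0.155] F [ 0.  -0.2 -0.5] w 0.0856
n 16 row mm [-22.1 -17.2   4.1] |v| 28.3 rot [ 0.0321 -0.0078 -0.0289] deg 2.52
```

```bash
python3 -m creep '[[1,-22,-17,4,0.032,-0.008,-0.029],[1,-22,-17,4,0.032,-0.008,-0.029],[1,-22,-17,4,0.032,-0.008,-0.029],[1,-22,-17,4,0.032,-0.008,-0.029],[1,-22,-17,4,0.032,-0.008,-0.029],[1,-22,-17,4,0.032,-0.008,-0.029],[1,-22,-17,4,0.032,-0.008,-0.029],[1,-22,-17,4,0.032,-0.008,-0.029]]' 60; python3 - <<'E'
from h import *
print(state()['ee_rot']); rows(np.array([.4907,.3293,.2421]),Rb(14,0)@BT,8)
E
```

```text
time_s: 3.0
eef_pos: [0.3002, 0.4486, 0.2185]
ee_rot: [[-0.999, -0.0, 0.034], [-0.009, 0.966, -0.259], [-0.033, -0.259, -0.965]]
wrist_force: [-0.7, 0.2, -0.3]
width: 0.0855
t 3.0 p [0.3002 0.4486 0.2185] q [-0.983  0.509 -0.224  1.571  0.245  1.315  0.292] F [-0.7  0.2 -0.3] w 0.0855
[[-9.99411190e-01 -2.24783944e-04  3.43106834e-02]
 [-9.11447477e-03  9.65790950e-01 -2.59161663e-01]
 [-3.30786921e-02 -2.59321790e-01 -9.65224331e-01]]
n 8 row mm [-22.1 -17.2   4.2] |v| 28.4 rot [ 0.032  -0.0075 -0.0288] deg 2.5
```

```bash
python3 -m creep '[[1,-22,-17,4,0.032,-0.008,-0.029],[1,-22,-17,4,0.032,-0.008,-0.029],[1,-22,-17,4,0.032,-0.008,-0.029],[1,-22,-17,4,0.032,-0.008,-0.029],[1,-22,-17,4,0.032,-0.008,-0.029],[1,-22,-17,4,0.032,-0.008,-0.029],[1,-22,-17,4,0.032,-0.008,-0.029],[1,-22,-17,4,0.032,-0.008,-0.029]]'; python3 - <<'E'
from h import *
state(); rows(np.array([.5028,.2808,.1555]),Rb(14,0)@BT,8)
im,d=snap('top','top1'); im,d=snap('scene','scene1')
print(proj('top',[.5,.29,.172]),proj('scene',[.5,.29,.172]))
E
```

```text
time_s: 3.8
eef_pos: [0.4897, 0.3319, 0.2432]
ee_rot: [[-0.97, -0.21, 0.125], [-0.245, 0.84, -0.485], [-0.003, -0.5, -0.866]]
wrist_force: [-0.2, -0.1, 0.4]
width: 0.085
t 3.8 p [0.4897 0.3319 0.2432] q [-0.792  0.608 -0.168  1.411  0.491  1.502  0.742] F [-0.2 -0.1  0.4] w 0.085
n 8 row mm [-0.  -0.2 12.8] |v| 12.8 rot [-0.0001  0.0005  0.0001] deg 0.03
[167.29390009 325.48394075] [187.67230248 185.61814153]
```

```bash
python3 - <<'E'
import cv2
a=cv2.imread('pics/top1.png')[230:400,100:330]; b=cv2.imread('pics/scene1.png')[100:300,120:320]
a=cv2.resize(a,(400,296),interpolation=2);b=cv2.resize(b,(400,400),interpolation=2)[:296]
cv2.imwrite('pics/c1.png',cv2.hconcat([a,b]))
E
```

```text
(no output)
```

View pics/c1.png

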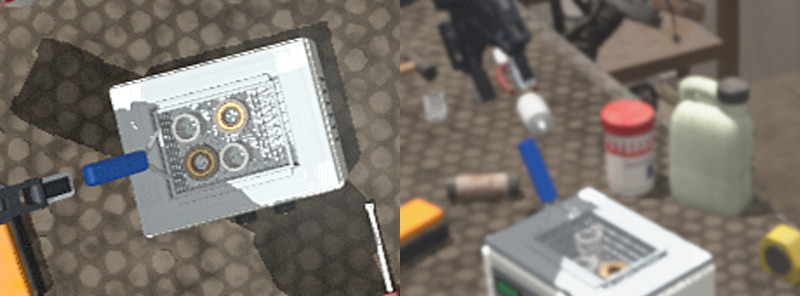

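The gripper lines up with the sleeve's axis in the crop: fingers at (60,185), handle at (115,165). I'll advance along the tool z axis.

```bash
python3 -m creep '[[1,0,0,13,0,0,0],[1,0,0,13,0,0,0],[1,0,0,13,0,0,0],[1,0,0,13,0,0,0],[1,0,0,13,0,0,0],[1,0,0,13,0,0,0],[1,0,0,13,0,0,0],[1,0,0,11,0,0,0]]'; python3 - <<'E'
from h import *
state(); im,d=snap('top','top2'); im,d=snap('scene','scene2')
a=cv2.imread('pics/top2.png')[230:400,100:330]; b=cv2.imread('pics/scene2.png')[100:300,120:320]
a=cv2.resize(a,(400,296),interpolation=2);b=cv2.resize(b,(400,400),interpolation=2)[:296]
cv2.imwrite('pics/c2.png',cv2.hconcat([a,b]))
E
```

```text
time_s: 4.7
eef_pos: [0.5015, 0.2824, 0.1536]
ee_rot: [[-0.97, -0.209, 0.124], [-0.243, 0.841, -0.484], [-0.003, -0.5, -0.866]]
wrist_force: [-0.1, -0.6, -0.1]
width: 0.0852
t 4.7 p [0.5015 0.2824 0.1536] q [-0.734  0.649 -0.15   1.603  0.537  1.271  0.687] F [-0.1 -0.6 -0.1] w 0.0852
```

View pics/c2.png

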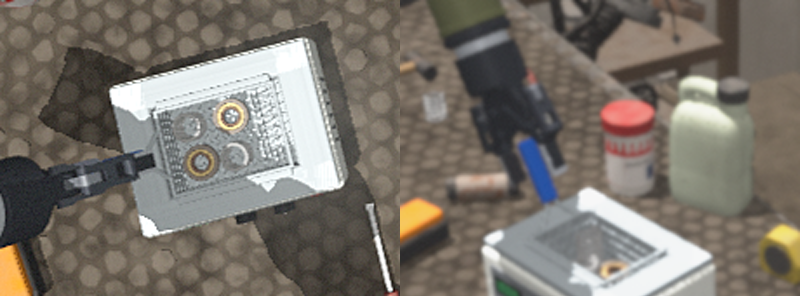

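The sleeve is between the fingers at crop (537,170), so I'm closing.

```bash
python3 -m creep '[[-1,0,0,0,0,0,0],[-1,0,0,0,0,0,0],[-1,0,0,0,0,0,0],[-1,0,0,0,0,0,0],[-1,0,0,0,0,0,0],[-1,0,0,0,0,0,0],[-1,0,0,0,0,0,0],[-1,0,0,0,0,0,0]]' 100; python3 - <<'E'
from h import *
state()
rows(np.array([.5015,.2824,.1836]),Rb(14,0)@BT,5)
E
```

```text
time_s: 5.6
eef_pos: [0.5018, 0.2823, 0.1557]
ee_rot: [[-0.97, -0.208, 0.125], [-0.243, 0.84, -0.485], [-0.004, -0.501, -0.866]]
wrist_force: [-0.9, -1.4, 4.4]
width: 0.0125
t 5.6 p [0.5018 0.2823 0.1557] q [-0.734  0.647 -0.15   1.601  0.537  1.275  0.687] F [-0.9 -1.4  4.4] w 0.0125
n 5 row mm [ 0.  -2.8 -4.9] |v| 5.6 rot [-0.0002  0.0009 -0.0003] deg 0.05
```

Gripped. Lifting vertically, which is (0, -0.5, -0.866) in tool axes.

```bash
python3 -m creep '[[-1,0,-2,-3.5,0,0,0],[-1,0,-5,-8.7,0,0,0],[-1,0,-5,-8.7,0,0,0],[-1,0,-5,-8.7,0,0,0],[-1,0,-5,-8.7,0,0,0],[-1,0,-5,-8.7,0,0,0],[-1,0,-5,-8.7,0,0,0],[-1,0,-5,-8.7,0,0,0]]'; python3 - <<'E'
from h import *
print(state()['torque']); im,d=snap('scene','scene3')
b=cv2.imread('pics/scene3.png')[100:300,100:366]
cv2.imwrite('pics/c3.png',cv2.resize(b,(800,600),interpolation=2))
E
```

```text
time_s: 6.4
eef_pos: [0.5011, 0.2831, 0.2299]
ee_rot: [[-0.97, -0.209, 0.125], [-0.244, 0.841, -0.483], [-0.004, -0.499, -0.866]]
wrist_force: [0.2, 1.1, -4.1]
width: 0.0127
t 6.4 p [0.5011 0.2831 0.2299] q [-0.73   0.575 -0.159  1.514  0.51   1.414  0.766] F [ 0.2  1.1 -4.1] w 0.0127
[ 1.47426624  0.40724085 -0.04692601]
```

View pics/c3.png

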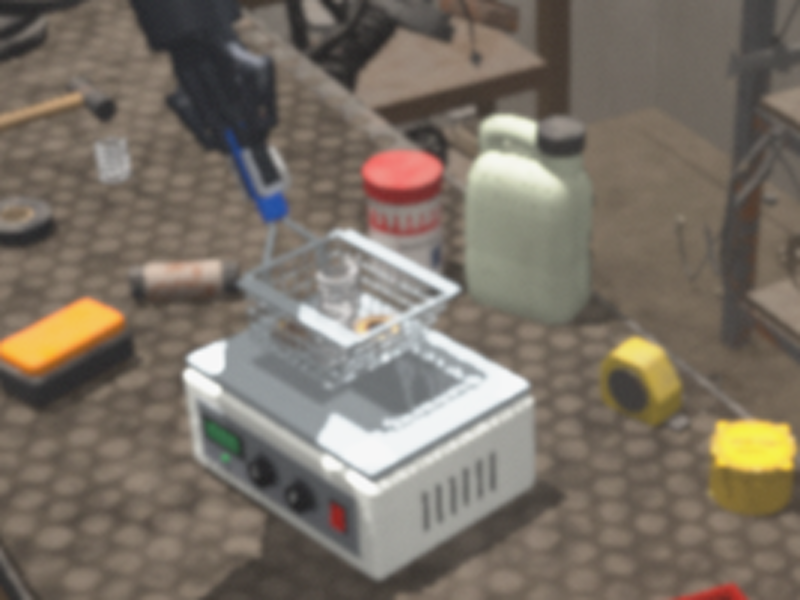

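The basket hangs level just above the deck at crop (350,290), with parts visible aboard. Raising it further, then I'll fit an arm model from the recorded poses to choose a reachable tipping pose.

```bash
python3 -m creep '[[-1,0,-6,-10.4,0,0,0],[-1,0,-6,-10.4,0,0,0],[-1,0,-6,-10.4,0,0,0],[-1,0,-6,-10.4,0,0,0],[-1,0,-6,-10.4,0,0,0]]'; cat > fk.py <<'E'
from h import *
import itertools
from scipy.optimize import least_squares
s=r.state()
D=[([-1.235,.508,-.238,1.5,.126,1.149,-.155],[.1424,.6086,.2313],[[-.974,.228,0],[.228,.974,0],[0,0,-1]]),
([-.983,.509,-.224,1.571,.245,1.315,.292],[.3002,.4486,.2185],[[-.9994,-.0002,.0343],[-.0091,.9658,-.2592],[-.0331,-.2593,-.9652]]),
([-.792,.608,-.168,1.411,.491,1.502,.742],[.4897,.3319,.2432],[[-.97,-.21,.125],[-.245,.84,-.485],[-.003,-.5,-.866]]),
([-.734,.649,-.15,1.603,.537,1.271,.687],[.5015,.2824,.1536],[[-.97,-.209,.124],[-.243,.841,-.484],[-.003,-.5,-.866]]),
([-.73,.575,-.159,1.514,.51,1.414,.766],[.5011,.2831,.2299],[[-.97,-.209,.125],[-.244,.841,-.483],[-.004,-.499,-.866]]),
(list(s['q']),list(s['eef_pos']),np.array(s['ee_rot']).tolist())]
def fk(q,sg,p):
    h,L1,e,e2,L2,w,L3,o1,o7,r0=p
    T=np.eye(4)
    def rot(ax,a):
        M=np.eye(4);M[:3,:3]=Ro.from_euler(ax,a).as_matrix();return M
    def tr(x,z):
        M=np.eye(4);M[0,3]=x;M[2,3]=z;return M
    return rot('z',sg[0]*q[0]+o1)@tr(r0,h)@rot('y',q[1])@rot('z',sg[1]*q[2])@tr(e,L1)@rot('y',q[3])@tr(e2,L2)@rot('z',sg[2]*q[4])@rot('y',q[5])@tr(w,0)@rot('z',sg[3]*q[6]+o7)@tr(0,L3)
if __name__=='__main__':
    best=[]
    for sg in itertools.product([1,-1],repeat=4):
      for o1,o7 in itertools.product([0,1.57,3.14,-1.57],repeat=2):
        def f(p):
            out=[]
            for q,P,R in D:
                T=fk(q,sg,p); out+=list(T[:3,3]-P)+list((T[:3,:3]-np.array(R)).ravel()*.3)
            return out
        if o1!=0: continue
        z=least_squares(f,[.33,.35,0,0,.35,0,.25,o1,o7,0],max_nfev=60); best.append((z.cost,sg,z.x.round(4).tolist()))
    best.sort(key=lambda b:b[0])
    for b in best[:4]: print(b)
E
python3 fk.py
```

```text
time_s: 6.95
eef_pos: [0.5009, 0.2831, 0.2901]
ee_rot: [[-0.97, -0.209, 0.125], [-0.244, 0.841, -0.483], [-0.004, -0.499, -0.866]]
wrist_force: [-0.4, -0.4, -5.3]
width: 0.0125
(np.float64(5.1108841742566924e-05), (-1, -1, -1, -1), [0.2014, 0.613, -0.0795, 0.0086, 0.391, -0.0095, 0.3767, -0.0127, 1.5594, 0.0419])
(np.float64(5.110884174256707e-05), (-1, -1, -1, -1), [0.2014, 0.613, -0.0795, 0.0086, 0.391, -0.0095, 0.3767, -0.0127, 1.5594, 0.0419])
(np.float64(5.1108841742567676e-05), (-1, -1, -1, -1), [0.2014, 0.613, -0.0795, 0.0086, 0.391, -0.0095, 0.3767, -0.0127, 1.5594, 0.0419])
(np.float64(5.1108841742568076e-05), (-1, -1, -1, -1), [0.2014, 0.613, -0.0795, 0.0086, 0.391, -0.0095, 0.3767, -0.0127, 1.5594, 0.0419])
```

```bash
python3 - <<'E'
from fk import *
sg=(-1,)*4
def mk(free):
    def f(x):
        p=np.array([.33,.35,0,0,.35,0,.25,0,np.pi/2,0]);p[free]=x
        out=[]
        for q,P,R in D:
            T=fk(q,sg,p); out+=list(T[:3,3]-P)+list((T[:3,:3]-np.array(R)).ravel()*.3)
        return out
    z=least_squares(f,np.array([.33,.35,0,0,.35,0,.25,0,np.pi/2,0])[free]); 
    print(free,z.cost,z.x.round(4),np.abs(np.array(z.fun).reshape(-1,12)[:,:3]).max(1).round(4), np.abs(np.array(z.fun).reshape(-1,12)[:,3:]/.3).max(1).round(4))
mk([0,1,4,6]);mk([0,1,4,5,6]);mk([0,1,2,3,4,6]);mk([0,1,2,4,5,6])
E
```

```text
[0, 1, 4, 6] 0.0002115930683768523 [0.1705 0.6765 0.3324 0.3972] [0.0113 0.0082 0.0029 0.0079 0.0018 0.005 ] [0.0004 0.0004 0.0006 0.0007 0.001  0.    ]
[0, 1, 4, 5, 6] 0.00020286736693523244 [0.1668 0.6796 0.3436 0.0129 0.3944] [0.011  0.0079 0.0015 0.0084 0.0024 0.005 ] [0.0004 0.0004 0.0006 0.0007 0.001  0.    ]
[0, 1, 2, 3, 4, 6] 0.00015320054136458162 [ 0.1446  0.7124 -0.0686  0.0218  0.3873  0.3927] [0.0091 0.0085 0.0038 0.0058 0.0012 0.0031] [0.0004 0.0004 0.0006 0.0007 0.001  0.    ]
[0, 1, 2, 4, 5, 6] 0.00015792689218137703 [ 0.1435  0.6904 -0.0768  0.3884 -0.0079  0.3936] [0.009  0.0082 0.003  0.0067 0.0006 0.0046] [0.0004 0.0004 0.0006 0.0007 0.001  0.    ]
```

```bash
cat > plan.py <<'E'
from fk import *
p=[0.2014,0.613,-0.0795,0.0086,0.391,-0.0095,0.3767,-0.0127,1.5594,0.0419]; sg=(-1,)*4
lo=np.array([-3.08,-.24,-1.43,0,-1.52,.17,-2.89]);hi=np.array([3.08,2.05,1.35,2.5,4.66,1.96,2.89])
BTC=np.array([0,.0715,.1015]); LIP=np.array([0,-.083,.060]); bin_=np.array([.538,-.215])
def tcp(yaw,tip,lip):
    R=Rb(yaw,tip); return lip+R@(BTC-LIP), R@BT
def ik(P,R,q0):
    def f(q):
        T=fk(q,sg,p); return np.r_[(T[:3,3]-P)*10,(T[:3,:3]-R).ravel()*2,(q-q0)*.02]
    z=least_squares(f,np.clip(q0,lo+.06,hi-.06),bounds=(lo+.05,hi-.05)); T=fk(z.x,sg,p)
    return z.x,np.linalg.norm(T[:3,3]-P),np.linalg.norm(T[:3,:3]-R)/1.414
if __name__=='__main__':
    np.set_printoptions(precision=2,suppress=True)
    q00=np.array(r.state()['q']); lip0=np.array([.54,.131,.26])
    for psi in [14,-10,-30,-45,-60,-76,-90,-105]:
      for off in (0,.05):
        u=np.array([-np.sin(np.radians(psi)),np.cos(np.radians(psi)),0]) # yb dir
        lipf=np.array([*bin_,.15])+u*off
        q=q00.copy(); worst=0; wr=0; tips={}
        N=16
        for k in range(1,N+1):
            a=k/N; l=lip0+(lipf+[0,0,.05]-lip0)*a; P,R=tcp(14+(psi-14)*a,0,l); q1,e,er=ik(P,R,q); dj=np.abs(q1-q).max(); worst=max(worst,e);wr=max(wr,er); q=q1
        c=q.copy(); w1,w2=worst,wr
        for tip in range(10,111,10):
            P,R=tcp(psi,tip,lipf); q,e,er=ik(P,R,q); tips[tip]=(round(e*1000),round(np.degrees(er)))
        print(psi,off,'carry',round(w1*1000),round(np.degrees(w2),1),'tip',{k:tips[k] for k in (40,60,80,90,100,110)},q)
E
python3 plan.py
```

```text
14 0 carry 0 0.0 tip {40: (0, 0), 60: (0, 0), 80: (0, 0), 90: (0, 0), 100: (6, 2), 110: (13, 4)} [ 1.08  1.34 -1.38  0.94 -0.1   1.91  1.65]
14 0.05 carry 0 0.0 tip {40: (0, 0), 60: (0, 0), 80: (0, 0), 90: (0, 0), 100: (0, 0), 110: (0, 0)} [ 1.04  1.28 -1.2   1.01 -0.21  1.91  1.78]
-10 0 carry 0 0.0 tip {40: (0, 0), 60: (0, 0), 80: (0, 0), 90: (0, 0), 100: (0, 0), 110: (0, 0)} [ 1.16  1.04 -0.56  1.27 -0.65  1.76  2.2 ]
-10 0.05 carry 0 0.0 tip {40: (0, 0), 60: (0, 0), 80: (0, 0), 90: (0, 0), 100: (0, 0), 110: (0, 0)} [ 1.14  1.   -0.58  1.38 -0.67  1.67  2.22]
-30 0 carry 0 0.0 tip {40: (0, 0), 60: (0, 0), 80: (0, 0), 90: (0, 0), 100: (0, 0), 110: (0, 0)} [ 1.34  0.91 -0.56  1.63 -0.82  1.44  2.33]
-30 0.05 carry 0 0.0 tip {40: (0, 0), 60: (0, 0), 80: (0, 0), 90: (0, 0), 100: (0, 0), 110: (0, 0)} [ 1.31  0.89 -0.61  1.7  -0.86  1.34  2.34]
-45 0 carry 0 0.0 tip {40: (0, 0), 60: (0, 0), 80: (0, 0), 90: (0, 0), 100: (0, 0), 110: (0, 0)} [ 1.44  0.8  -0.51  1.9  -1.04  1.27  2.51]
-45 0.05 carry 0 0.0 tip {40: (0, 0), 60: (0, 0), 80: (0, 0), 90: (0, 0), 100: (0, 0), 110: (0, 0)} [ 1.4
[... 502 characters left out ...]
), 60: (0, 0), 80: (0, 0), 90: (0, 0), 100: (0, 0), 110: (15, 5)} [ 0.74  0.61  0.82  2.38 -1.47  1.8   2.84]
-90 0 carry 8 2.7 tip {40: (0, 0), 60: (0, 0), 80: (0, 0), 90: (7, 2), 100: (13, 4), 110: (37, 10)} [ 0.69  0.58  1.2   2.45 -1.32  1.91  2.84]
-90 0.05 carry 19 6.0 tip {40: (0, 0), 60: (0, 0), 80: (0, 0), 90: (16, 6), 100: (19, 5), 110: (28, 9)} [ 0.56  0.62  1.2   2.45 -1.47  1.91  2.78]
-105 0 carry 13 4.2 tip {40: (0, 0), 60: (0, 0), 80: (2, 1), 90: (23, 8), 100: (36, 13), 110: (56, 18)} [ 0.33  0.28  1.3   2.45 -1.47  1.46  2.45]
-105 0.05 carry 23 7.6 tip {40: (0, 0), 60: (0, 0), 80: (3, 1), 90: (23, 9), 100: (46, 17), 110: (50, 19)} [ 0.47  0.51  1.3   2.45 -1.47  1.79  2.61]
```

```bash
python3 - <<'E'
from plan import *
yb=np.array([-np.sin(np.radians(-25)),np.cos(np.radians(-25)),0])
P,R=tcp(-25,0,np.array([*bin_,.21])+yb*.03); print(P); rows(P,R,18)
E
```

```text
[ 0.61597307 -0.04778621  0.2515    ]
n 18 row mm [ -7.9 -14.7  11. ] |v| 20.0 rot [0.0001 0.0191 0.0327] deg 2.17
```

```bash
python3 -m creep '[[-1,-4,-7.4,5.5,0,0.0095,0.0164],[-1,-7.9,-14.7,11,0,0.0191,0.0327],[-1,-7.9,-14.7,11,0,0.0191,0.0327],[-1,-7.9,-14.7,11,0,0.0191,0.0327],[-1,-7.9,-14.7,11,0,0.0191,0.0327],[-1,-7.9,-14.7,11,0,0.0191,0.0327],[-1,-7.9,-14.7,11,0,0.0191,0.0327],[-1,-7.9,-14.7,11,0,0.0191,0.0327]]'
python3 -m creep '[[-1,-7.9,-14.7,11,0,0.0191,0.0327],[-1,-7.9,-14.7,11,0,0.0191,0.0327],[-1,-7.9,-14.7,11,0,0.0191,0.0327],[-1,-7.9,-14.7,11,0,0.0191,0.0327],[-1,-7.9,-14.7,11,0,0.0191,0.0327],[-1,-7.9,-14.7,11,0,0.0191,0.0327],[-1,-7.9,-14.7,11,0,0.0191,0.0327],[-1,-7.9,-14.7,11,0,0.0191,0.0327]]'
python3 -m creep '[[-1,-7.9,-14.7,11,0,0.0191,0.0327],[-1,-7.9,-14.7,11,0,0.0191,0.0327],[-1,-4,-7.4,5.5,0,0.0095,0.0164],[-1,0,0,0,0,0,0]]'
python3 - <<'E'
from plan import *
state()
snap('top','top4');snap('scene','scene4')
yb=np.array([-np.sin(np.radians(-25)),np.cos(np.radians(-25)),0])
for t in ('top','scene'):
  for L in ([*(bin_+yb[:2]*.03),.21],): print(t,'lip expected px',proj(t,L))
q=np.array(r.state()['q'])
for tip,z in ((0,.21),(50,.17),(75,.14),(100,.14)):
    P,R=tcp(-25,tip,np.array([*bin_,z])+yb*.03)
    if tip==0: P0,R0=np.array(r.state()['eef_pos']),np.array(r.state()['ee_rot'])
    n={0:1,50:12,75:8,100:10}[tip]; rows(P,R,n,P0,R0); P0,R0=P,R
    q,e,er=ik(P,R,q); print(tip,P,e,er,q)
a=cv2.imread('pics/top4.png')[150:400,300:633]; b=cv2.imread('pics/scene4.png')[180:430,180:512]
cv2.imwrite('pics/c4.png',cv2.resize(cv2.hconcat([a,b]),(800,300)))
E
```

```text
time_s: 7.75
eef_pos: [0.577, 0.1533, 0.2724]
ee_rot: [[-0.999, 0.037, -0.019], [0.041, 0.866, -0.498], [-0.002, -0.499, -0.867]]
wrist_force: [0.7, 0.7, -5.1]
width: 0.0128
time_s: 8.55
eef_pos: [0.6139, -0.0005, 0.2549]
ee_rot: [[-0.941, 0.292, -0.168], [0.337, 0.816, -0.469], [0.0, -0.498, -0.867]]
wrist_force: [-0.5, -0.3, -4.3]
width: 0.0128
time_s: 8.95
eef_pos: [0.6154, -0.0513, 0.2496]
ee_rot: [[-0.905, 0.369, -0.213], [0.426, 0.784, -0.452], [0.0, -0.5, -0.866]]
wrist_force: [-0.5, 0.3, -5.3]
width: 0.0127
t 8.95 p [ 0.6154 -0.0513  0.2496] q [-0.223  0.645  0.054  1.318  0.389  1.504  0.866] F [-0.5  0.3 -5.3] w 0.0127
top lip expected px [444.45907122 293.47078557]
scene lip expected px [322.89236229 272.08805487]
n 1 row mm [-0.3 -1.  -1.7] |v| 2.0 rot [ 0.0029 -0.0002  0.002 ] deg 0.21
0 [ 0.61597307 -0.04778621  0.2515    ] 5.133011300016404e-07 2.561919060360702e-06 [-0.21103866  0.63476178  0.05409219  1.34017567  0.39924181  1.48190819
  0.87331772]
n 12 row mm [ 0.  -8.1 -4.5] |v| 9.3 rot [-0.0727  0.      0.    ] deg 4.17
50 [ 0.57921367 -0.12661701  0.31502955] 1.2036724980567573e-05 0.0001113480746596686 [ 0.50404996  0.3905616  -0.15251166  1.4990722  -0.30665353  1.24902752
  1.5958588 ]
n 8 row mm [ 0.  -8.3 -2.8] |v| 8.7 rot [-0.0545 -0.     -0.    ] deg 3.12
75 [ 0.55063697 -0.18789993  0.29997653] 5.614239751932831e-06 5.3848984461182127e-05 [ 0.90956845  0.52207645 -0.28873567  1.59163396 -0.64442379  1.31004777
  2.03641135]
n 10 row mm [-0.  -5.  -4.8] |v| 7.0 rot [-0.0436  0.      0.    ] deg 2.5
100 [ 0.52206807 -0.24916614  0.2849464 ] 2.630801749976487e-06 2.6998771937649342e-05 [ 1.16612877  0.78329644 -0.40787696  1.60091991 -0.80709313  1.46694163
  2.30391262]
```

View pics/c4.png

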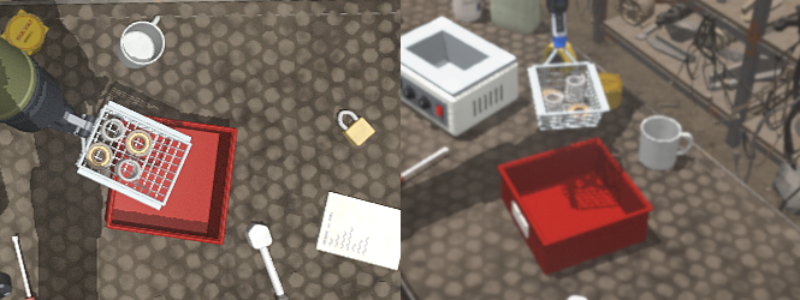

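All four parts are aboard, the basket is level and its lip is near mid-bin, at crop (175,180), which matches the prediction. Tipping now.

```bash
python3 -m creep '[[-1,0,-4,-2.3,-0.036,0,0],[-1,0,-8.1,-4.5,-0.0727,0,0],[-1,0,-8.1,-4.5,-0.0727,0,0],[-1,0,-8.1,-4.5,-0.0727,0,0],[-1,0,-8.1,-4.5,-0.0727,0,0],[-1,0,-8.1,-4.5,-0.0727,0,0],[-1,0,-8.1,-4.5,-0.0727,0,0],[-1,0,-8.1,-4.5,-0.0727,0,0]]'
python3 -m creep '[[-1,0,-8.1,-4.5,-0.0727,0,0],[-1,0,-8.1,-4.5,-0.0727,0,0],[-1,0,-8.1,-4.5,-0.0727,0,0],[-1,0,-8.1,-4.5,-0.0727,0,0],[-1,0,-4,-2.3,-0.036,0,0]]'
python3 - <<'E'
from plan import *
s=state();snap('scene','scene5')
yb=np.array([-np.sin(np.radians(-25)),np.cos(np.radians(-25)),0])
RB=np.array(s['ee_rot'])@BT.T; lip=np.array(s['eef_pos'])+RB@(LIP-BTC); print('lip',lip,'tip',np.degrees(np.arccos(RB[2,2])),'px',proj('scene',lip))
P0=R0=None
for tip,z,n in ((75,.145,8),(102,.14,10)):
    P,R=tcp(-25,tip,np.array([*bin_,z])+yb*.03); rows(P,R,n,P0,R0); P0,R0=P,R
b=cv2.imread('pics/scene5.png')[180:430,180:512]
cv2.imwrite('pics/c5.png',cv2.resize(b,(800,600)))
E
```

```text
time_s: 9.85
eef_pos: [0.5948, -0.0919, 0.3001]
ee_rot: [[-0.907, 0.42, 0.012], [0.42, 0.907, 0.023], [-0.001, 0.026, -1.0]]
wrist_force: [0.4, 0.2, -5.1]
width: 0.013
time_s: 10.35
eef_pos: [0.5774, -0.13, 0.3137]
ee_rot: [[-0.906, 0.398, 0.146], [0.424, 0.851, 0.31], [-0.001, 0.343, -0.939]]
wrist_force: [0.6, -0.3, -6.3]
width: 0.0129
t 10.35 p [ 0.5774 -0.13    0.3137] q [ 0.488  0.388 -0.15   1.526 -0.312  1.216  1.59 ] F [ 0.6 -0.3 -6.3] w 0.0129
lip [ 0.54899375 -0.19109134  0.16863566] tip 50.040804808102614 px [322.2775143  290.60119427]
n 8 row mm [-0.  -7.3 -3.1] |v| 7.9 rot [-0.0544  0.0002 -0.0003] deg 3.12
n 10 row mm [-0.  -5.9 -4.9] |v| 7.7 rot [-0.0471  0.      0.    ] deg 2.7
```

View pics/c5.png

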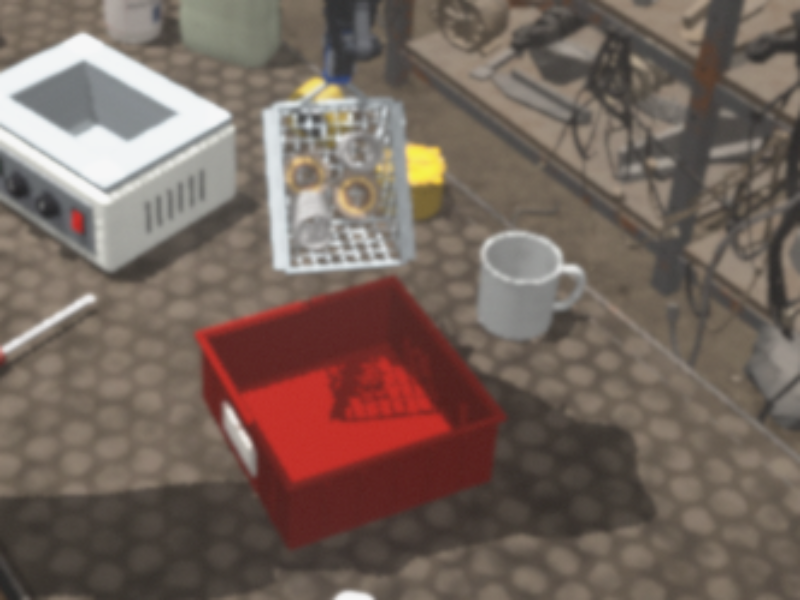

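At 50° the lip shows at full-frame (321,292), as predicted, and the parts are still aboard. Continuing the pour.

```bash
python3 -m creep '[[-1,0,-7.3,-3.1,-0.0544,0,0],[-1,0,-7.3,-3.1,-0.0544,0,0],[-1,0,-7.3,-3.1,-0.0544,0,0],[-1,0,-7.3,-3.1,-0.0544,0,0],[-1,0,-7.3,-3.1,-0.0544,0,0],[-1,0,-7.3,-3.1,-0.0544,0,0],[-1,0,-7.3,-3.1,-0.0544,0,0],[-1,0,-7.3,-3.1,-0.0544,0,0]]'
python3 -m creep '[[-1,0,-5.9,-4.9,-0.0471,0,0],[-1,0,-5.9,-4.9,-0.0471,0,0],[-1,0,-5.9,-4.9,-0.0471,0,0],[-1,0,-5.9,-4.9,-0.0471,0,0],[-1,0,-5.9,-4.9,-0.0471,0,0]]'
python3 -m creep '[[-1,0,-5.9,-4.9,-0.0471,0,0],[-1,0,-5.9,-4.9,-0.0471,0,0],[-1,0,-5.9,-4.9,-0.0471,0,0],[-1,0,-5.9,-4.9,-0.0471,0,0],[-1,0,-5.9,-4.9,-0.0471,0,0],[-1,0,0,0,0,0,0],[-1,0,0,0,0,0,0],[-1,0,0,0,0,0,0]]'
python3 - <<'E'
from plan import *
s=state();snap('scene','scene6');snap('top','top6')
RB=np.array(s['ee_rot'])@BT.T; lip=np.array(s['eef_pos'])+RB@(LIP-BTC); print('lip',lip,'tip',np.degrees(np.arccos(RB[2,2])),'px',proj('scene',lip))
a=cv2.imread('pics/top6.png')[150:400,300:633]; b=cv2.imread('pics/scene6.png')[180:430,180:512]
cv2.imwrite('pics/c6.png',cv2.resize(cv2.hconcat([a,b]),(800,300)));cv2.imwrite('pics/c6b.png',cv2.resize(b,(800,600)))
E
```

```text
time_s: 11.2
eef_pos: [0.5523, -0.184, 0.3047]
ee_rot: [[-0.907, 0.297, 0.298], [0.42, 0.643, 0.64], [-0.001, 0.706, -0.708]]
wrist_force: [0.7, 0.5, -5.0]
width: 0.0126
time_s: 11.7
eef_pos: [0.5366, -0.2182, 0.2974]
ee_rot: [[-0.907, 0.219, 0.359], [0.42, 0.476, 0.773], [-0.001, 0.852, -0.524]]
wrist_force: [1.1, 0.8, -4.5]
width: 0.0127
time_s: 12.5
eef_pos: [0.5225, -0.2491, 0.2824]
ee_rot: [[-0.907, 0.13, 0.4], [0.421, 0.281, 0.862], [-0.001, 0.951, -0.31]]
wrist_force: [-0.4, -0.1, -2.6]
width: 0.0127
t 12.5 p [ 0.5225 -0.2491  0.2824] q [ 1.126  0.784 -0.333  1.572 -0.866  1.53   2.333] F [-0.4 -0.1 -2.6] w 0.0127
lip [ 0.55316463 -0.18332227  0.13982271] tip 101.94833691286279 px [321.1166714  299.19797983]
```

View pics/c6.png

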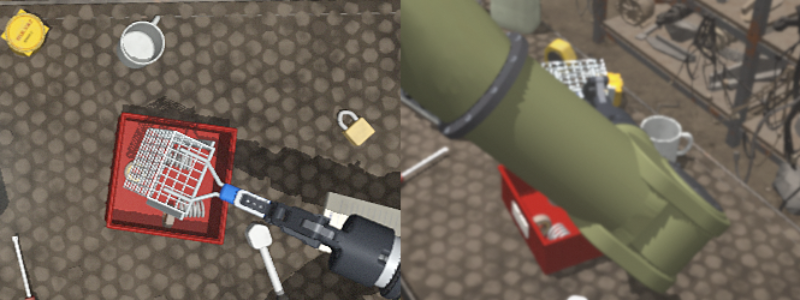

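View pics/c6b.png

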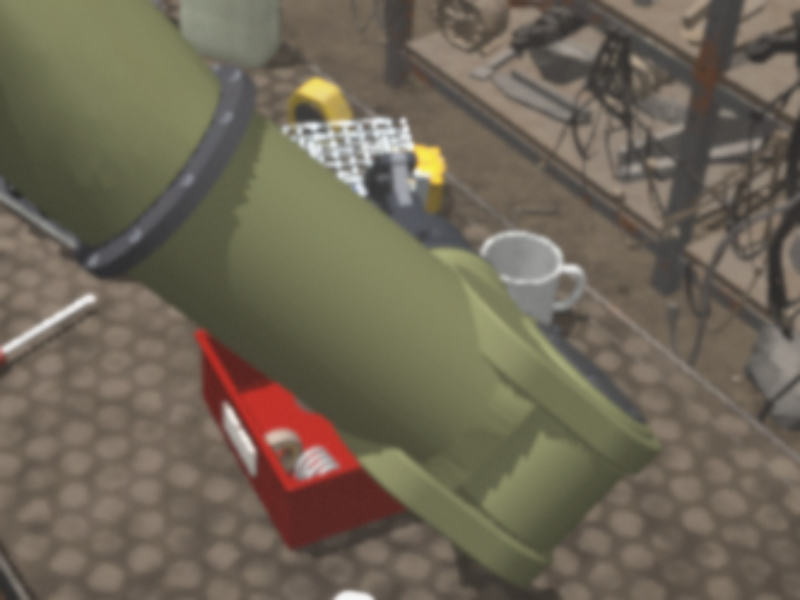

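The wrist force fell from 5.1 N to 2.6 N, which is the basket's weight alone. One bearing and one spring show in the bin at crop (283,440) and (318,462). The rest are hidden, so I'll zoom in on the top view.

```bash
python3 - <<'E'
from plan import *
snap('top','top7'); b=cv2.imread('pics/top7.png')[230:370,370:557]
cv2.imwrite('pics/c7.png',cv2.resize(b,(800,600),interpolation=2))
for t in ('spring_a','bearing_1'):
    for x in r.masks_of(t,'top'): print(t,x['p'].__round__(2),np.array(x['at'])*[640,480],ray('top',np.array(x['at'])*[640,480],.02))
state()
E
```

```text
spring_a 0.61 [462.208 327.408] [ 0.47312763 -0.2645195   0.02      ]
spring_a 0.6 [445.12  280.896] [ 0.56803448 -0.23250733  0.02      ]
bearing_1 0.6 [403.392 289.824] [ 0.55102602 -0.14670633  0.02      ]
bearing_1 0.51 [438.784 332.016] [ 0.46447232 -0.21663797  0.02      ]
bearing_1 0.28 [460.416 325.584] [ 0.47685973 -0.26099053  0.02      ]
t 12.75 p [ 0.5223 -0.2493  0.2821] q [ 1.126  0.784 -0.332  1.572 -0.866  1.53   2.333] F [ 0.5 -0.1 -2.9] w 0.0128
```

View pics/c7.png

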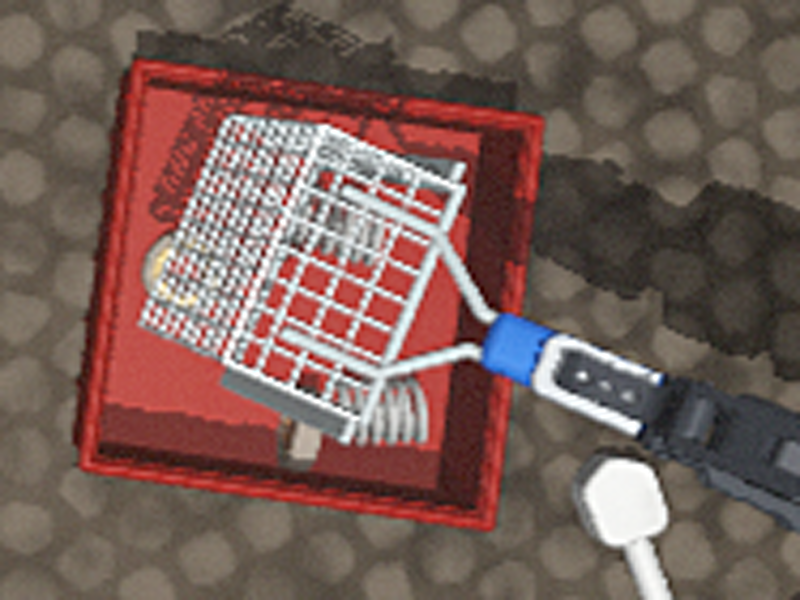

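All four parts are in the bin in the zoomed view: springs at (350,220) and (385,415), bearings at (170,270) and, standing on edge, at (300,440). I'll let it settle, confirm nothing is still moving and check the final pose.

```bash
python3 -m creep '[[-1,0,0,0,0,0,0],[-1,0,0,0,0,0,0],[-1,0,0,0,0,0,0],[-1,0,0,0,0,0,0],[-1,0,0,0,0,0,0],[-1,0,0,0,0,0,0],[-1,0,0,0,0,0,0],[-1,0,0,0,0,0,0]]' && python3 - <<'E'
from plan import *
im,d=snap('top','top8'); a=cv2.imread('pics/top7.png').astype(int);b=cv2.imread('pics/top8.png').astype(int)
print('diff in bin',np.abs(a-b)[230:370,380:510].mean(),'elsewhere',np.abs(a-b)[:140].mean(), (np.abs(a-b).max(2)[230:370,380:510]>50).sum())
for t in ('lip','handle'):
    for x in r.place_of(t,'top')[:1]: print(t,x['p'],np.array(x['at'])*[640,480])
s=state(); RB=np.array(s['ee_rot'])@BT.T; lip=np.array(s['eef_pos'])+RB@(LIP-BTC); print(proj('top',lip))
C=cloud('top',d)
for t in ('mug','grease_tin','tape_measure'):
    m=r.masks_of(t,'top'); print(t,np.median(C[m[0]['region']&(d>0)],axis=0) if m else None)
m=C[(C[...,0]>.4)&(C[...,0]<.68)&(C[...,1]<-.08)&(C[...,1]>-.245)&(C[...,2]>.085)&(C[...,2]<.3)]; print('basket z span',np.percentile(m[:,2],[0,1,99]))
E
```

```text
time_s: 13.55
eef_pos: [0.5221, -0.2497, 0.2816]
ee_rot: [[-0.907, 0.131, 0.401], [0.422, 0.28, 0.862], [0.001, 0.951, -0.31]]
wrist_force: [-0.1, 0.2, -2.5]
width: 0.0131
diff in bin 9.919285714285714 elsewhere 3.0537872023809522 1251
lip 0.67 [505.28  320.784]
handle 0.97 [504.576 316.32 ]
t 13.7 p [ 0.5221 -0.2497  0.2815] q [ 1.127  0.785 -0.332  1.572 -0.866  1.53   2.333] F [-0.1 -0.2 -2.7] w 0.0131
[433.39801889 290.83643298]
mug [ 0.76357388 -0.1801378   0.013737  ]
grease_tin [0.78006873 0.01866731 0.04733654]
tape_measure [0.770307   0.15626404 0.05262497]
basket z span [0.08529739 0.14014446 0.28691867]
```

```bash
python3 - <<'E'
from plan import *
im,d=snap('top','top9')
c=[cv2.resize(cv2.imread(f'pics/top{k}.png')[230:370,370:520],(400,373),interpolation=2) for k in (8,9)]
cv2.imwrite('pics/c9.png',cv2.hconcat(c))
a=cv2.imread('pics/top8.png').astype(int);b=cv2.imread('pics/top9.png').astype(int);print(np.abs(a-b)[230:370,380:510].mean())
E
```

```text
3.148113553113553
```

View pics/c9.png

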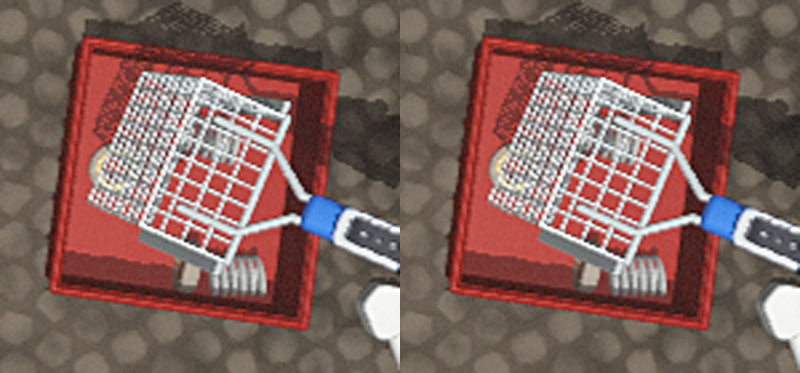

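The two latest frames differ only by noise, so everything is at rest. Handing in.

```bash
python3 -c "
from h import *
state(); r.close_job()"
```

```text
t 13.9 p [ 0.5221 -0.2497  0.2816] q [ 1.127  0.785 -0.332  1.572 -0.866  1.53   2.333] F [-0.2 -0.8 -3.1] w 0.0127
the job is handed in; nothing more can be done
```

I gripped the blue handle along its sleeve, lifted the basket level out of the cleaner and carried it to the bin. There I tipped it about 102° so the parts slid out, and handed in at 13.9 s still holding it.

**Last checks:**
- **Parts:** the top view shows two springs and two bearings in the bin, one bearing standing on edge. The wrist load dropped from about 5.1 N to about 2.7 N, which is the empty basket.
- **Basket:** from the tool pose, the lip is about 140 mm up and about 35 mm from the bin's middle. The handle is held at about 0.29 m and the basket is clear of the bin and cleaner.
- **Rest of the counter:** the mug, grease tin and tape measure are where they were at the start.

**Disagreements:**
- **Lip network:** in the final picture it put the lip on the handle, at (505,321) instead of the computed (433,291). I did not use that reading and went by the geometry, which had matched the pictures earlier in the tip.
- **Movement over the bin:** two top views 0.8 s apart still differed there, so something was settling. The last two, about 0.2 s apart, matched to within noise.

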